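Tip the empty tube rack onto its side for microtubes and line it up with the filled rack

ROBOT

A 6-joint arm with a two-finger parallel gripper is mounted at the origin on the work surface. World frame = base frame: x ahead of the robot, y to its left, z up, the work surface at z = 0. Lengths are in mm, angles in rad, forces in N, time in s.
With the tool pointing down it reaches from about 350 to 975 mm from the base axis. Payload 7.1 kg.
Tool frame: the origin (TCP) lies midway between the tips of the shut fingers; the grasp point (between the pads) lies 19 mm behind it (ctrl.hold_point_z is the distance from the TCP to the grasp point, in mm); x points along the fingers, y is the direction in which the jaws open and shut, and the axes are right-handed (so a half turn about x gives the same grasp; the last joint's range is limited). The gripper opens to 88 mm and grips with 3 to 60 N. Pads are 20 mm wide; open, the fingers measure 115 mm over their backs; the gripper's body (75 mm by 178 mm) begins 61 mm behind the grasp point.
Start: joints at [1.31, 0.423, 1.63, -0, 1.089, -0.019], TCP at [149.625, 606.809, 222.675] pointing down, gripper open.
Joint ranges: [-3, 3], [-0.9, 2.11], [0.09, 2.58], [-1.31, 4.45], [0.11, 2.69], [-2.54, 2.54]. Speed limits (rad/s): [2.39, 2.39, 3.01, 3.14, 3.14, 3.14].

INTERFACE

Orientations are given as a rotation vector (axis times angle).
In Python, from workcell import ctrl, get_image, calibration gives the robot as it stands.
- The arm moves only by the tool move_arm, never from a script. Its argument "rows" is a list of rows, each a list of 5 numbers: the shift along the world's x, y, z in mm, then the turn about the world's z in rad, then the closure, from -1 (fully open) to 1 (shut). In form: [[tx, ty, tz, roll, jaw], ...]. A call has 1 to 12 rows; each row is the pose to reach, as a shift and turn from the pose measured when the call began; what a row does not reach only later rows make up. A row lasts 1/8 s, in which the tool goes at most 62.5 mm and 10.7 degrees, less where a joint would pass 70% of its speed; a pose out of reach is approached as far as the arm can. A call with a gripper value outside its range is refused whole. The fingers move at their own pace and stop on an object; the grip force is fixed at half the most. Time passes only in rows, so rows that repeat a pose let the fingers close. It gives the time, the measured TCP pose, the force and the opening at its end, in the units of the state.
- ctrl.get_obs(): the state, without advancing time (a new reading comes with each control period).
- get_image(name): name is "side" or "top"; returns the picture (480x640x3 uint8, blue, green, red); there is no depth.
- calibration(name): a dict with "fx", "fy", "cx", "cy" (pixels), "view" (4x4, takes a point from world to camera coordinates). Camera axes: x right, y up, looking along -z (the intrinsics and any distortion apply to the point x, -y, -z); pixel columns grow to the right and rows downward; lengths in mm; the calibration is good to about 2 mm. A picture is of the moment at which its call begins. calibration takes no time and is no camera call.
- ctrl.close_job(): hands the job in, once; it reports no verdict.
The state is a dict: "t": time; "qpos": joint angles; "qvel": joint speeds; "joint_torque": joint torques, N m; "ee_pos": TCP position; "orientation": TCP orientation; "ft_force": force on the tool from outside, world axes, zero at the start; "moment": the same for the moment, N m; "width": finger opening in mm.
Only numpy, scipy, OpenCV 4.12 (cv2) and the standard library are available. Lean on these libraries where they do the work, as an engineer would, in place of code of your own. Each camera call takes 0.05 s, during which the arm holds its last target.

TASK

The empty yellow tube rack stands tall on the bench, set for big tubes; we need it for microtubes. Tip it over by pushing so that it lies flat with its white panel facing up, then push it along the bench until it sits flush against the green filled rack, long side to long side. Only push, gently and with the fingers: do not squeeze, lift or carry the rack, leave the green rack where it stands, and do not disturb the other things on the bench.

Things in the scene. Friction and masses are not known exactly. Their poses are not given: they have to be found in the camera images.
- rack: Empty yellow four-way tube rack, loose, 0.12 to 0.21 kg: 172 mm long (its x), 52 mm thick (y), 95 mm (z), origin at its centre. It starts standing tall, z up, origin 47.5 mm above the bench, four 30 mm holes on top; yellow panel with 8 mm holes on its -y side. Treat it as a solid block. Lying flat it is 52 mm high, y up, origin 26 mm above the bench. Pushed low it slides (friction about 0.6).
- white_panel (a point): Centre of the white panel (172 x 95 mm, thirty-two 12 mm microtube holes), the yellow rack's +y side; axes as the rack's, so y points out of the panel, level at the start and up when done. Pushed high on this panel (60 to 85 mm above the bench) the rack turns about its opposite lower edge and, leaning more than about 0.5 rad, falls over away from the push.
- filled_rack: Green tube rack of the same kind already lying flat, white panel up, loose, 0.27 to 0.42 kg, filled with microtubes whose caps stand 5 mm proud: 172 mm long (its x), 95 mm wide (y), 52 mm high, z up. Origin at the centre of its underside. Its long sides, at y = +47.5 and -47.5 mm, are plain upright faces. It lies 0.24 to 0.36 m to the left or right of the yellow rack.
- media_bottle: Bystander: glass media bottle with a blue cap, diameter 74 mm, 165 mm high, z up, origin at the centre of its underside.
- tip_box: Bystander: closed pipette tip box, green with a clear lid, 88 (x) x 126 (y) x 94 mm high, origin at the centre of its underside.
- freezer_box: Bystander: pink freezer box, 134 x 134 x 50 mm high, origin at the centre of its underside.
- tube50: Bystander: free-standing 50 ml tube with an orange cap, diameter 34 mm, 114 mm high, origin at the centre of its underside.
- marker: Bystander: marker pen lying on the bench, 130 mm long (x), 12 mm thick, white with a blue cap, origin on the bench under its middle.
Not all that is in view belongs to the job. Of the things that look like the rack, take the one that is farthest from the robot's base at the start.

How it is judged:
By the outcome, as a careful person would: the job done as asked, in the order asked, and still so for the second after the job is handed in, with the robot touching nothing.
It also fails if it takes over 51 s, if anything falls off the work surface, if the arm or the gripper's body presses on something with over 40 N, if the wrist force passes 120 N, or if a joint passes its speed limit or range.

## Working session

There is one attempt and no reset: what is moved stays moved. The work goes in short steps, Python scripts to look and compute and a tool call to move; the robot and the scene stay as the last step left them, time stands still between calls to the robot, and variables do not carry over. Pictures are saved under pics/ and viewed, and the job is handed in when it is done.

Besides the shell and the picture viewer there is one more tool, called after "Call:" as name(argument=value, ...), one argument or row to a line, values as JSON. move_arm: Moves the arm, as the interface text tells. Its arguments: {"type":"object","properties":{"rows":{"type":"array"}},"required":["rows"]}

```bash
ls; mkdir -p pics; python3 - <<'E'
from workcell import ctrl,get_image,calibration
import cv2
for n in("top","side"):
    cv2.imwrite(f"pics/{n}0.png",get_image(n)); c=calibration(n); print(n,c)
o=ctrl.get_obs(); print({k:o[k] for k in("t","ee_pos","orientation","width","ft_force")})
E
```

```text
pics
top {'fx': 588.0963561097965, 'fy': 588.0963561097965, 'cx': 319.24627737886334, 'cy': 235.06364247804078, 'view': array([[ 2.87010448e-02, -9.99558607e-01,  7.67085946e-03,
        -5.16111231e+00],
       [ 9.89491163e-01,  2.94982793e-02,  1.41552428e-01,
        -5.27159248e+02],
       [-1.41716225e-01,  3.52754505e-03,  9.89901039e-01,
        -1.11125640e+03],
       [ 0.00000000e+00,  0.00000000e+00,  0.00000000e+00,
         1.00000000e+00]])}
side {'fx': 448.93142876791586, 'fy': 448.93142876791586, 'cx': 315.3403568729383, 'cy': 241.47253644659995, 'view': array([[ 9.95340755e-01, -9.61513957e-02, -7.18968226e-03,
        -5.33266602e+02],
       [ 6.72742388e-02,  6.39120786e-01,  7.66158467e-01,
        -1.02327937e+02],
       [-6.90721306e-02, -7.63072427e-01,  6.42611478e-01,
        -1.02223573e+03],
       [ 0.00000000e+00,  0.00000000e+00,  0.00000000e+00,
         1.00000000e+00]])}
{'t': 0.1, 'ee_pos': array([149.51336482, 606.34569138, 221.9763543 ]), 'orientation': array([ 0.18874263,  1.56262564, -0.19087877]), 'width': 87.97084678581905, 'ft_force': array([-0.02656753,  0.40790236, -0.71898741])}
```

View pics/top0.png

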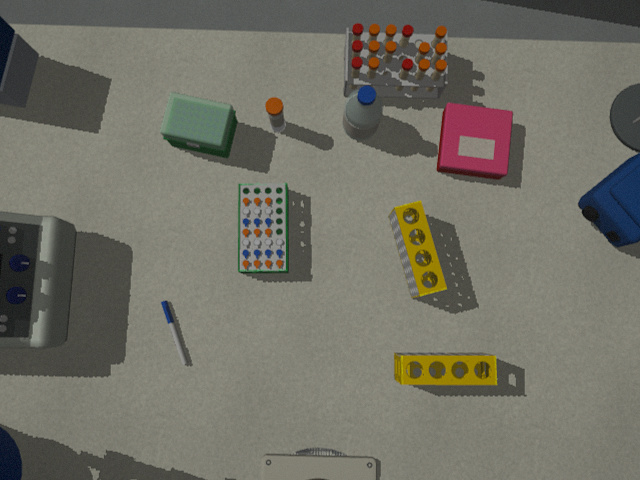

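View pics/side0.png

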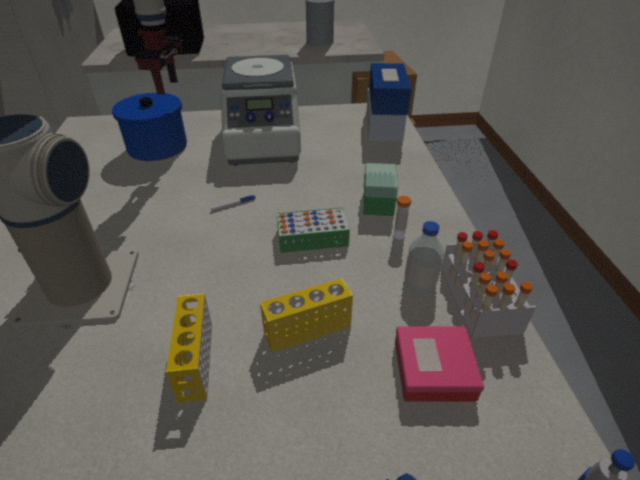

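The top view shows the target yellow rack at about (417,250), with its white panel on the image-left (+y) side. The green rack is at (263,228), and the nearer decoy is at (445,370). So I tip it towards -y, then push it back towards +y.

```bash
cat > h.py <<'E'
import numpy as np,cv2
from workcell import ctrl,get_image,calibration
def ray(n,px,z):
    c=calibration(n);V=c["view"];R=V[:3,:3];o=-R.T@V[:3,3]
    px=np.atleast_2d(px).astype(float)
    d=np.c_[(px[:,0]-c["cx"])/c["fx"],-(px[:,1]-c["cy"])/c["fy"],-np.ones(len(px))]@R
    return o+d*((z-o[2])/d[:,2])[:,None]
def proj(n,P):
    c=calibration(n);p=np.atleast_2d(P)@c["view"][:3,:3].T+c["view"][:3,3]
    return np.c_[c["cx"]+c["fx"]*p[:,0]/-p[:,2],c["cy"]-c["fy"]*p[:,1]/-p[:,2]]
def blobs(n,im,lo,hi,z,amin=150):
    m=cv2.inRange(cv2.cvtColor(im,cv2.COLOR_BGR2HSV),lo,hi)
    m=cv2.morphologyEx(m,cv2.MORPH_CLOSE,np.ones((3,3)))
    out=[]
    for c in cv2.findContours(m,cv2.RETR_EXTERNAL,cv2.CHAIN_APPROX_NONE)[0]:
        if cv2.contourArea(c)<amin: continue
        P=ray(n,c[:,0,:],z)[:,:2]
        r=cv2.minAreaRect(P.astype(np.float32))
        out.append((c,r)); print(n,"px",c[:,0].mean(0).round(),"ctr",np.round(r[0],1),"size",np.round(r[1],1),"ang",round(r[2],1),"corn",np.round(cv2.boxPoints(r)).tolist())
    return out
E
python3 - <<'E'
from h import *
t=cv2.imread("pics/top0.png");s=cv2.imread("pics/side0.png")
c=calibration("top")["view"];print("cam",-c[:3,:3].T@c[:3,3])
print("yellow z95");blobs("top",t,(20,120,120),(35,255,255),95)
blobs("side",s,(20,120,80),(35,255,255),95)
print("green z52");blobs("top",t,(50,110,40),(80,255,255),52)
print("pink z50");blobs("top",t,(160,100,100),(179,255,255),50)
big=cv2.resize(t[170:400,220:500],None,fx=2.8,fy=2.6,interpolation=cv2.INTER_CUBIC);cv2.imwrite("pics/crop0.png",big[:600,:800])
E
```

```text
cam [ 364.28448476   14.31146353 1174.69412515]
yellow z95
top px [445. 369.] ctr [ 281.6 -222.8] size [ 54.3 184. ] ang 0.5 corn [[254.0, -131.0], [255.0, -315.0], [309.0, -315.0], [308.0, -131.0]]
top px [420. 248.] ctr [ 501.1 -175.8] size [171.9  54.9] ang 16.7 corn [[411.0, -174.0], [427.0, -227.0], [591.0, -177.0], [576.0, -125.0]]
side px [187. 348.] ctr [ 284.8 -258.9] size [ 63.1 234.3] ang 5.7 corn [[242.0, -145.0], [265.0, -379.0], [328.0, -372.0], [305.0, -139.0]]
side px [305. 314.] ctr [ 504.7 -211.6] size [185.5 119.8] ang 16.6 corn [[399.0, -181.0], [433.0, -295.0], [611.0, -243.0], [576.0, -128.0]]
green z52
top px [208. 141.] ctr [702.4 238.6] size [ 81.4 147.6] ang 23.1 corn [[636.0, 291.0], [694.0, 155.0], [769.0, 187.0], [711.0, 322.0]]
pink z50
top px [475. 139.] ctr [ 729.1 -293.8] size [135.7 133.4] ang 84.1 corn [[656.0, -354.0], [788.0, -368.0], [802.0, -233.0], [670.0, -219.0]]
```

View pics/crop0.png

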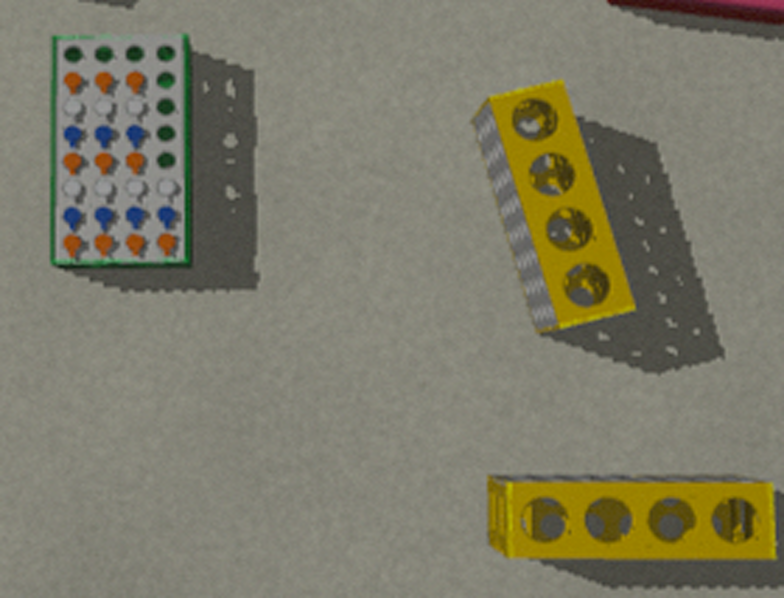

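```bash
python3 - <<'E'
from h import *
t=cv2.imread("pics/top0.png")
print(ray("top",[(238.6,184.2),(287.5,183.5),(288,271),(238.6,271)],52).round(1))
hsv=cv2.cvtColor(t,cv2.COLOR_BGR2HSV)[175:285,225:305]
m=cv2.inRange(hsv,(40,70,20),(85,255,255))
ys,xs=np.nonzero(m);pts=np.c_[xs+225,ys+175]
r=cv2.minAreaRect(ray("top",pts,52)[:,:2].astype(np.float32));print("green z52",np.round(cv2.boxPoints(r),1).tolist(),r)
cv2.imwrite("pics/crop1.png",np.hstack([cv2.resize(t[175:285,225:305],(400,550),interpolation=cv2.INTER_NEAREST),cv2.cvtColor(cv2.resize(m,(400,550),interpolation=cv2.INTER_NEAREST),8)]))
# yellow check: project block
def box(x,y,yaw):
    c,s=np.cos(yaw),np.sin(yaw);return [(x+c*a-s*b,y+s*a+c*b,z) for z in(0,95) for a,b in((86,26),(86,-26),(-86,-26),(-86,26))]
P=box(501,-176,np.radians(16.7))
for n in("top","side"):
    im=cv2.imread(f"pics/{n}0.png")
    for p in proj(n,P): cv2.circle(im,tuple(int(v) for v in p.round()),2,(255,0,255),-1)
    cv2.imwrite(f"pics/chk_{n}.png",cv2.resize(im[180:320,370:490] if n=="top" else im[260:380,240:380],(480,480)))
cv2.imwrite("pics/chk.png",cv2.resize(np.hstack([cv2.imread("pics/chk_top.png"),cv2.imread("pics/chk_side.png")]),(800,400)))
# tall bystanders
for nme,px,z in(("bottle cap",(367,94),165),("tube cap",(274,106),114),("marker ends",(164,302),6),("m2",(186,363),6)): print(nme,ray("top",px,z).round())
E
```

```text
[[620.5 170.4  52. ]
 [624.8  75.2  52. ]
 [453.9  68.   52. ]
 [451.1 162.3  52. ]]
green z52 [[447.3999938964844, 163.1999969482422], [452.1000061035156, 66.80000305175781], [625.9000244140625, 75.19999694824219], [621.2000122070312, 171.60000610351562]] ((536.650634765625, 119.24063110351562), (174.02969360351562, 96.50515747070312), 2.763930559158325)
bottle cap [[767. -68. 165.]]
tube cap [[759. 103. 114.]]
marker ends [[389. 312.   6.]]
m2 [[273. 262.   6.]]
```

View pics/crop1.png

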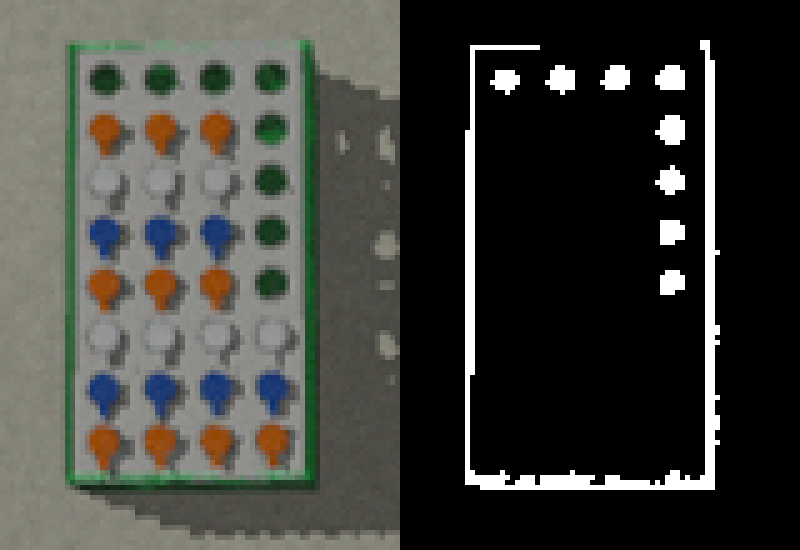

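View pics/chk.png

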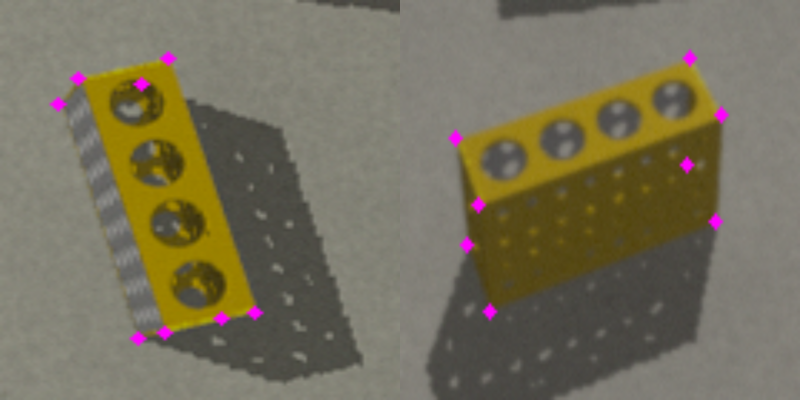

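```bash
python3 - <<'E'
from h import *
from scipy.spatial.transform import Rotation as R
o=ctrl.get_obs();M=R.from_rotvec(o["orientation"]).as_matrix();print(M.round(3))
print("jaw yaw deg",np.degrees(np.arctan2(M[1,1],M[0,1])), "q",o["qpos"])
yaw=np.radians(16.7);n=np.array([-np.sin(yaw),np.cos(yaw)]);c=np.array([501,-176])
for d in (36,70): print(d,c+n*d, c+n*d-o["ee_pos"][:2])
E
```

```text
[[-0.     0.239  0.971]
 [-0.001  0.971 -0.239]
 [-1.    -0.001 -0.   ]]
jaw yaw deg 76.14731156957255 q [ 1.30998928e+00  4.23780445e-01  1.63059593e+00 -1.68262511e-05
  1.08858475e+00 -1.90241984e-02]
36 [ 490.65502129 -141.51839019] [ 341.14165646 -747.86408156]
70 [ 480.88476361 -108.95242536] [ 331.37139879 -715.29811674]
```

Call:
move_arm(
  rows=[
    [25, -54, 0, -0.08, -1],
    [50, -108, 0, -0.16, -1],
    [75, -162, 0, -0.24, -1],
    [100, -216, 0, -0.32, -1],
    [125, -270, 0, -0.4, -1],
    [150, -324, 0, -0.48, -1],
    [175, -378, 0, -0.56, -1],
    [200, -432, 0, -0.64, -1],
    [225, -486, 0, -0.72, -1],
    [250, -540, 0, -0.8, -1],
    [275, -594, 0, -0.88, -1],
    [300, -648, 0, -0.96, -1],
  ],
)

```text
t: 1.6
ee_pos: [449.9, -43.7, 222.0]
orientation: [0.935, 1.361, -0.936]
ft_force: [1.3, 0.7, -0.4]
width: 87.5
```

Call:
move_arm(
  rows=[
    [15, -32, -20, -0.04, -1],
    [31, -65, -50, -0.077, -1],
    [31, -65, -90, -0.077, -1],
    [31, -65, -125, -0.077, -1],
    [31, -65, -150, -0.077, -1],
    [31, -65, -150, -0.077, -1],
  ],
)

```text
t: 2.35
ee_pos: [479.3, -108.3, 70.3]
orientation: [0.992, 1.337, -0.997]
ft_force: [-0.1, 0.0, -0.5]
width: 87.8
```

```bash
cat > st.py <<'E'
from h import *
from scipy.spatial.transform import Rotation as R
import sys
o=ctrl.get_obs();M=R.from_rotvec(o["orientation"]).as_matrix()
print(o["t"],o["ee_pos"].round(1),"jaw yaw",np.degrees(np.arctan2(M[1,1],M[0,1])).round(2),"F",o["ft_force"].round(1))
k=sys.argv[1]
cv2.imwrite(f"pics/{k}.png",np.hstack([cv2.resize(get_image("top")[80:440,200:560],(400,400)),cv2.resize(get_image("side")[120:440,160:480],(400,400))]))
E
python3 st.py a1
```

```text
2.35 [ 479.3 -108.3   70.3] jaw yaw 16.55 F [-0.1  0.  -0.5]
```

View pics/a1.png

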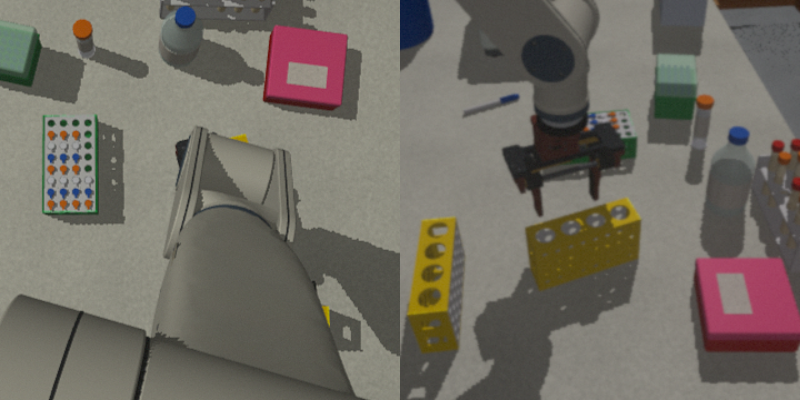

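Side view: both open fingers are behind the white panel, parallel to it. I'll push at z of about 70.

Call:
move_arm(
  rows=[
    [2.9, -9.6, 0, 0, -1],
    [5.7, -19.2, 0, 0, -1],
    [8.0, -27, 0, 0, -1],
    [9.5, -31.6, 0, 0, -1],
    [10.9, -36.4, 0, 0, -1],
    [12.1, -40.2, 0, 0, -1],
    [13.2, -44, 0, 0, -1],
    [14.4, -48, 0, 0, -1],
    [15.5, -51.7, 0, 0, -1],
    [16.6, -55.6, 0, 0, -1],
    [17.8, -59.4, 0, 0, -1],
    [17.8, -59.4, 0, 0, -1],
  ],
)

```text
t: 3.95
ee_pos: [499.0, -168.5, 72.3]
orientation: [0.993, 1.333, -0.995]
ft_force: [-0.9, -0.5, 0.1]
width: 88.0
```

```bash
python3 st.py a2
```

```text
3.95 [ 499.  -168.5   72.3] jaw yaw 16.54 F [-0.9 -0.5  0.1]
```

View pics/a2.png

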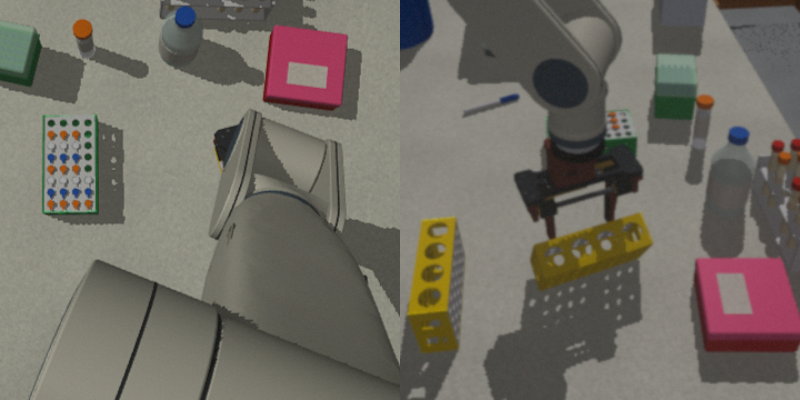

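The rack is leaning about its far lower edge. I'll continue the push past balance.

Call:
move_arm(
  rows=[
    [1.1, -3.8, 0, 0, -1],
    [2.3, -7.7, 0, 0, -1],
    [3.4, -11.5, 0, 0, -1],
    [4.6, -15.3, 0, 0, -1],
    [5.7, -19.2, 0, 0, -1],
    [5.7, -19.2, 0, 0, -1],
    [5.7, -19.2, 0, 0, -1],
  ],
)

```text
t: 4.92
ee_pos: [504.4, -187.3, 72.2]
orientation: [0.993, 1.333, -0.995]
ft_force: [-0.9, -0.0, 0.5]
width: 87.8
```

```bash
python3 st.py a3
```

```text
4.925 [ 504.4 -187.3   72.2] jaw yaw 16.54 F [-0.9 -0.   0.5]
```

View pics/a3.png

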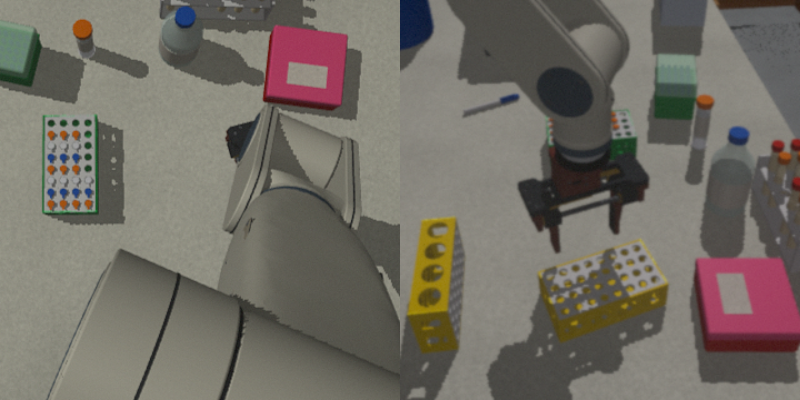

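The rack lies flat with the white panel up. I'll go up and over to its far side.

Call:
move_arm(
  rows=[
    [0, 0, 30, 0, -1],
    [5, -16, 65, 0, -1],
    [15, -50, 80, 0, -1],
    [27, -90, 80, 0, -1],
    [37, -125, 80, 0, -1],
    [45, -150, 80, 0, -1],
    [45, -150, 80, 0, -1],
  ],
)

```text
t: 5.9
ee_pos: [549.6, -338.5, 152.0]
orientation: [0.994, 1.332, -0.996]
ft_force: [-0.1, -0.4, -0.2]
width: 87.9
```

```bash
cat > m.py <<'E'
from h import *
import sys
s=get_image("side");t=get_image("top");k=sys.argv[1]
cv2.imwrite(f"pics/{k}s.png",cv2.resize(s[200:400,220:420],(600,600),interpolation=cv2.INTER_CUBIC))
cv2.imwrite(f"pics/{k}t.png",cv2.resize(t[170:350,220:480],(780,540),interpolation=cv2.INTER_CUBIC))
print(ctrl.get_obs()["t"])
E
python3 m.py b1
```

```text
6.0
```

View pics/b1s.png

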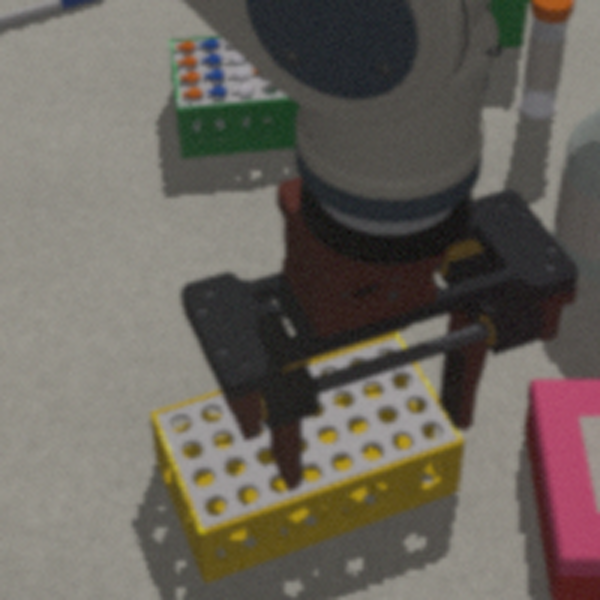

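View pics/b1t.png

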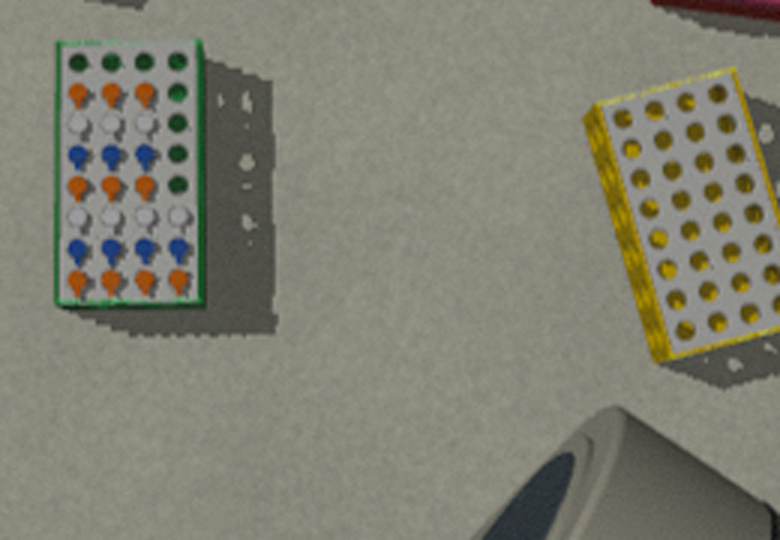

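Top crop: the yellow rack's left-hand top corners are at about (597,103) and (668,360), and its far-right top corner is at (737,69). All of these are in crop pixels at 3x scale with offset (220,170).

```bash
python3 - <<'E'
from h import *
p=np.array([(597,103),(668,360),(737,69)])/3+[220,170]-0.33
P=ray("top",p,52)[:,:2];print(P.round(1))
a=P[0]-P[1];print(np.hypot(*a),"yaw",np.degrees(np.arctan2(a[1],a[0])),np.hypot(*(P[2]-P[0])))
yaw=np.arctan2(a[1],a[0]);n=np.array([-np.sin(yaw),np.cos(yaw)])
c=(P[0]+P[1])/2-47.5*n;print("ctr",c,"ctr via diag",(P[1]+P[2])/2,"far edge mid",c-47.5*n)
ps=np.array([(205,530),(463,440),(155,412)])/3+[220,200]-.33
print("side",ray("side",ps,52)[:,:2].round(1))
E
```

```text
[[ 591.8 -181.3]
 [ 426.9 -227.3]
 [ 617.1 -272.4]]
171.18954045233096 yaw 15.56836976631934 94.53077843345628
ctr [ 522.0957082  -250.04061169] ctr via diag [ 521.99024133 -249.82642817] far edge mid [ 534.84414125 -295.79787838]
side [[ 457.9 -316.5]
 [ 618.6 -269.3]
 [ 430.9 -228.6]]
```

Call:
move_arm(
  rows=[
    [0, 0, -40, 0, -1],
    [0, 0, -80, 0, -1],
    [0, 0, -112, 0, -1],
    [0, 0, -132, -0.01, -1],
    [0, 0, -133, -0.01, -1],
    [-4, 14, -133, -0.01, -1],
    [-7, 25, -133, -0.01, -1],
    [-9.5, 30, -133, -0.01, -1],
    [-10, 32, -133, -0.01, -1],
  ],
)

```text
t: 7.12
ee_pos: [539.2, -304.5, 19.6]
orientation: [1.0, 1.329, -1.002]
ft_force: [-0.1, -2.2, 1.6]
width: 87.8
```

```bash
python3 st.py a4
```

```text
7.125 [ 539.2 -304.5   19.6] jaw yaw 16.01 F [-0.1 -2.2  1.6]
```

View pics/a4.png

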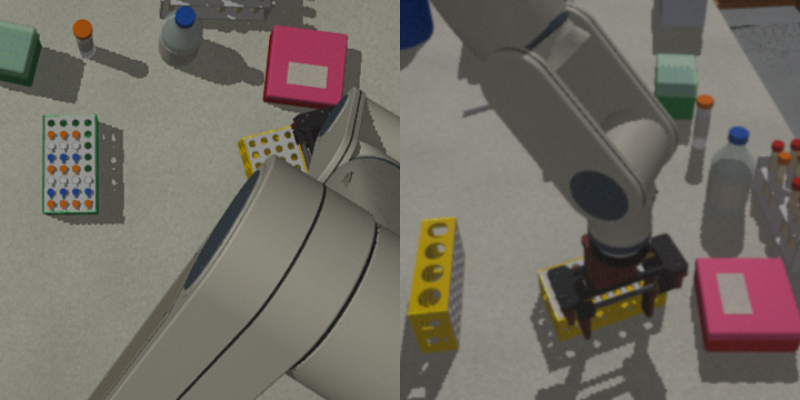

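In contact at -2.2 N. I'll push while turning the rack square to the green one.

Call:
move_arm(
  rows=[
    [-1, 4, 0, -0.005, -1],
    [-2, 10, 0, -0.02, -1],
    [-3, 18, 0, -0.04, -1],
    [-4, 26, 0, -0.06, -1],
    [-4, 34, 0, -0.08, -1],
    [-4, 42, 0, -0.1, -1],
    [-4, 50, 0, -0.12, -1],
    [-3, 58, 0, -0.14, -1],
    [-2, 66, 0, -0.16, -1],
    [-1, 74, 0, -0.18, -1],
    [0, 82, 0, -0.2, -1],
    [1, 90, 0, -0.21, -1],
  ],
)

```text
t: 8.72
ee_pos: [540.2, -214.0, 19.2]
orientation: [1.159, 1.242, -1.16]
ft_force: [0.4, -0.9, -0.5]
width: 87.8
```

```bash
python3 st.py a5; python3 m.py b5
```

```text
8.725 [ 540.2 -214.    19.2] jaw yaw 3.89 F [ 0.4 -0.9 -0.5]
8.925
```

View pics/b5t.png

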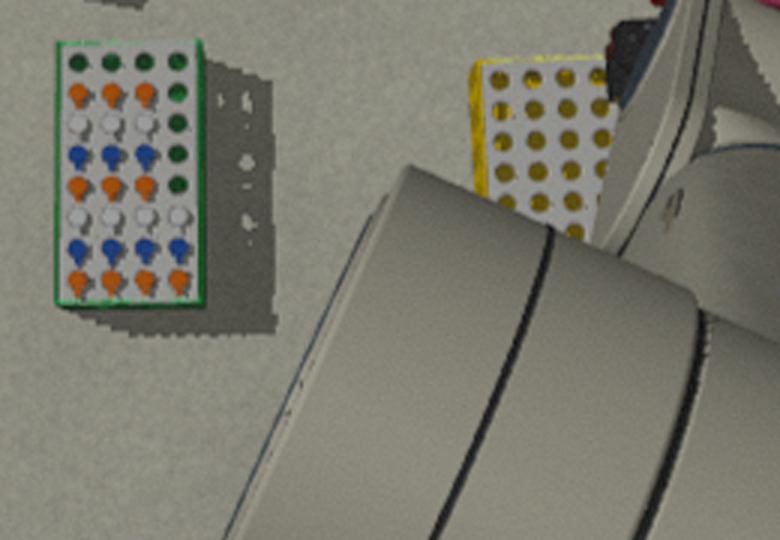

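View pics/b5s.png

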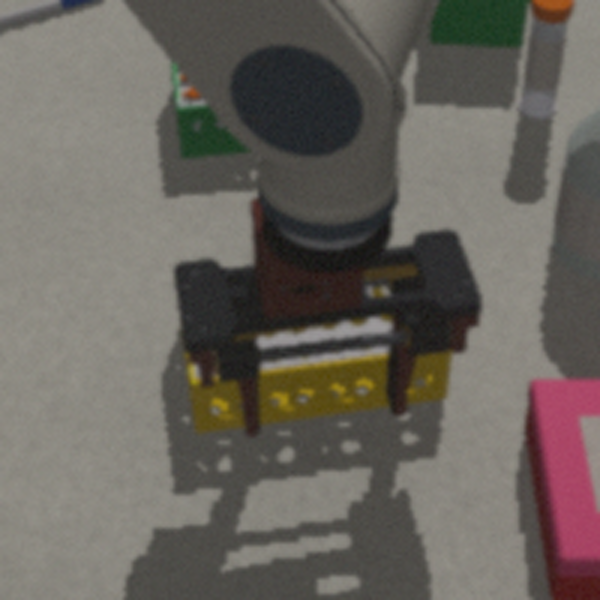

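```bash
python3 - <<'E'
from h import *
p=np.array([(482,61),(488,190)])/3+[220,170]-0.33
P=ray("top",p,52)[:,:2];print(P.round(1)); a=P[0]-P[1]
for yaw in (np.arctan2(a[1],a[0]),np.radians(3.9)):
  u=np.array([np.cos(yaw),np.sin(yaw)]);n=np.array([-u[1],u[0]]);c=P[0]-86*u-47.5*n;print(np.degrees(yaw),c, "pred from tcp",np.array([540.2,-214])+57.5*n)
ps=np.array([(196,430),(445,402)])/3+[220,200]-.33
print("side bottom edge",ray("side",ps,0)[:,:2].round(1))
E
```

```text
[[ 617.4 -106.3]
 [ 532.7 -111.4]]
3.412412433124489 [ 534.33519073 -158.84051081] pred from tcp [ 536.77744885 -156.60195   ]
3.9 [ 534.78526245 -159.54510255] pred from tcp [ 536.28912079 -156.63315397]
side bottom edge [[ 455.  -205.2]
 [ 624.2 -199.1]]
```

Call:
move_arm(
  rows=[
    [0, 6, 0, 0, -1],
    [0, 14, 0, -0.01, -1],
    [1, 23, 0, -0.02, -1],
    [1, 32, 0, -0.022, -1],
    [2, 41, 0, -0.022, -1],
    [2, 50, 0, -0.022, -1],
    [2, 59, 0, -0.022, -1],
    [3, 68, 0, -0.022, -1],
    [3, 77, 0, -0.022, -1],
    [3, 86, 0, -0.022, -1],
    [4, 95, 0, -0.022, -1],
    [4, 104, 0, -0.022, -1],
  ],
)

```text
t: 10.42
ee_pos: [544.3, -109.7, 19.3]
orientation: [1.174, 1.233, -1.175]
ft_force: [1.0, -1.5, 0.9]
width: 87.7
```

Call:
move_arm(
  rows=[
    [0, 8, 0, 0, -1],
    [1, 16, 0, 0, -1],
    [1, 24, 0, 0, -1],
    [2, 32, 0, 0, -1],
    [2, 39, 0, 0, -1],
    [2, 45, 0, 0, -1],
    [2, 50, 0, 0, -1],
    [2, 54, 0, 0, -1],
  ],
)

```text
t: 11.42
ee_pos: [546.2, -55.4, 19.2]
orientation: [1.174, 1.233, -1.175]
ft_force: [-0.2, -1.2, 0.0]
width: 88.0
```

```bash
python3 st.py a6; python3 m.py b6
```

```text
11.425 [546.2 -55.4  19.2] jaw yaw 2.7 F [-0.2 -1.2  0. ]
11.625
```

View pics/b6t.png

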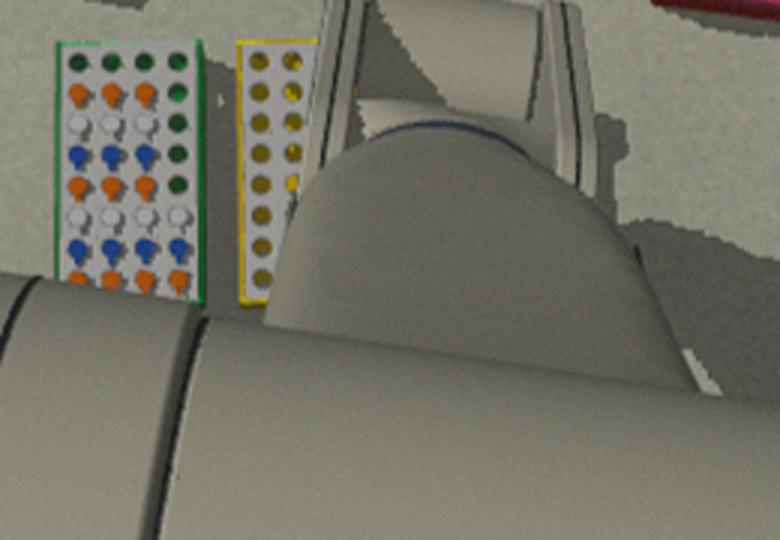

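View pics/b6s.png

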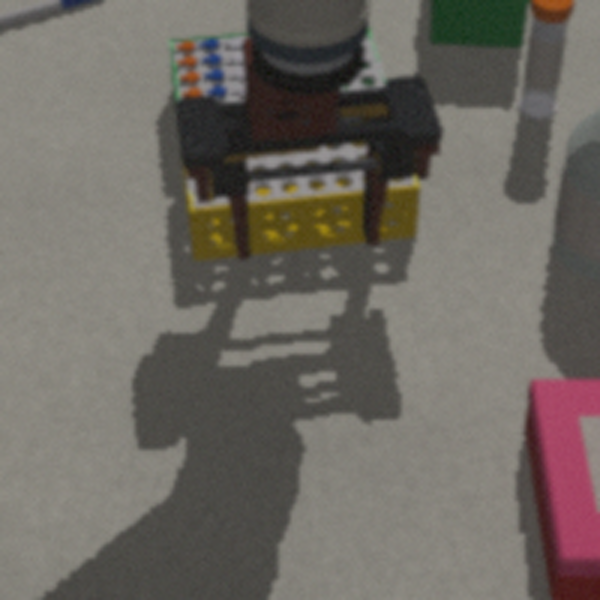

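The gap is about 35 crop px, or 22 mm. The long edges are parallel and the ends line up. I'll close it slowly.

Call:
move_arm(
  rows=[
    [0, 3, 0, 0, -1],
    [0, 7, 0, 0, -1],
    [0, 11, 0, 0, -1],
    [0, 14, 0, 0, -1],
    [0, 17, 0, 0, -1],
    [0, 19, 0, 0, -1],
    [0, 20, 0, 0, -1],
    [0, 20, 0, 0, -1],
  ],
)

```text
t: 12.62
ee_pos: [546.1, -35.4, 19.2]
orientation: [1.174, 1.233, -1.175]
ft_force: [0.6, 0.1, -0.4]
width: 87.7
```

```bash
cat > z.py <<'E'
from h import *
import sys
t=get_image("top");o=ctrl.get_obs();print(o["t"],o["ee_pos"].round(1),o["ft_force"].round(1))
cv2.imwrite(f"pics/{sys.argv[1]}.png",cv2.resize(t[175:290,230:350],(626,600),interpolation=cv2.INTER_CUBIC))
for r in (186,200,230,255): print(r,[tuple(int(v) for v in t[r,c]) for c in range(282,301)])
E
python3 z.py c1
```

```text
12.675 [546.1 -35.4  19.2] [ 0.4  0.2 -0.4]
186 [(147, 151, 151), (146, 152, 152), (141, 145, 144), (90, 113, 87), (36, 90, 8), (75, 94, 77), (122, 143, 150), (0, 133, 161), (87, 128, 140), (153, 151, 150), (149, 152, 151), (147, 153, 153), (139, 143, 142), (137, 142, 141), (132, 134, 133), (139, 138, 139), (144, 148, 147), (151, 154, 153), (146, 151, 152)]
200 [(97, 107, 96), (157, 156, 160), (143, 146, 147), (108, 125, 108), (41, 101, 20), (50, 83, 32), (32, 86, 92), (0, 139, 164), (79, 128, 143), (158, 156, 155), (136, 143, 141), (70, 93, 102), (14, 81, 96), (18, 83, 97), (24, 84, 97), (10, 80, 95), (8, 75, 92), (79, 105, 115), (163, 161, 162)]
230 [(95, 108, 97), (154, 158, 159), (144, 149, 149), (115, 123, 118), (43, 100, 20), (38, 83, 28), (40, 70, 69), (36, 120, 139), (48, 138, 161), (126, 133, 133), (154, 154, 153), (119, 123, 125), (37, 76, 84), (10, 82, 96), (27, 86, 101), (16, 82, 95), (16, 84, 97), (41, 91, 103), (106, 128, 135)]
255 [(94, 100, 101), (118, 121, 122), (130, 130, 133), (140, 146, 144), (37, 90, 18), (42, 84, 28), (36, 63, 54), (54, 110, 126), (32, 142, 167), (103, 129, 136), (153, 153, 152), (150, 151, 153), (146, 150, 152), (120, 129, 130), (105, 115, 117), (109, 122, 125), (113, 127, 129), (114, 127, 127), (112, 125, 127)]
```

View pics/c1.png

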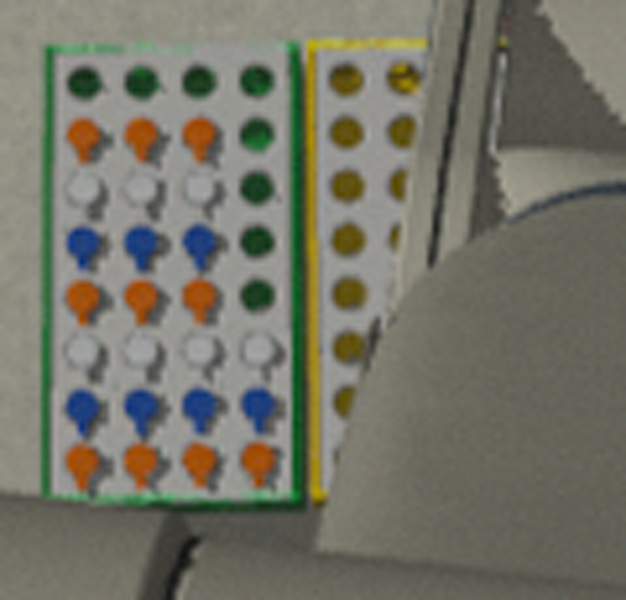

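Call:
move_arm(
  rows=[
    [0, 1, 0, -0.003, -1],
    [0, 2, 0, -0.006, -1],
    [0, 2.5, 0, -0.006, -1],
    [0, 3, 0, -0.006, -1],
    [0, 3, 0, -0.006, -1],
  ],
)

```text
t: 13.3
ee_pos: [546.1, -32.4, 19.2]
orientation: [1.179, 1.231, -1.18]
ft_force: [-0.0, -0.9, -0.6]
width: 87.8
```

```bash
python3 z.py c2
```

```text
13.35 [546.1 -32.4  19.2] [-0.4 -0.5 -0.1]
186 [(144, 152, 150), (147, 151, 152), (140, 145, 143), (91, 113, 88), (42, 101, 33), (25, 107, 102), (33, 136, 165), (104, 132, 138), (150, 153, 151), (149, 152, 152), (146, 150, 149), (134, 139, 137), (121, 127, 129), (117, 124, 126), (129, 134, 135), (146, 150, 149), (148, 154, 153), (149, 153, 155), (151, 157, 156)]
200 [(96, 108, 96), (157, 158, 162), (144, 147, 147), (106, 123, 104), (44, 104, 33), (24, 110, 98), (33, 139, 167), (106, 132, 138), (152, 150, 151), (129, 134, 136), (36, 76, 85), (15, 81, 97), (4, 80, 93), (15, 84, 97), (15, 82, 95), (26, 84, 99), (87, 117, 122), (157, 156, 158), (147, 150, 150)]
230 [(98, 111, 98), (150, 154, 157), (142, 147, 148), (116, 120, 116), (43, 96, 13), (38, 106, 90), (7, 139, 170), (85, 128, 140), (153, 153, 152), (138, 142, 142), (56, 83, 90), (4, 82, 97), (13, 82, 95), (17, 82, 96), (1, 78, 92), (12, 79, 94), (85, 103, 111), (155, 157, 156), (145, 149, 148)]
255 [(96, 102, 104), (120, 124, 124), (131, 133, 132), (139, 146, 144), (39, 87, 8), (37, 105, 92), (11, 139, 170), (88, 131, 141), (154, 154, 152), (151, 154, 153), (148, 152, 153), (139, 143, 144), (106, 121, 124), (112, 125, 125), (116, 128, 130), (113, 125, 125), (110, 122, 126), (110, 121, 124), (109, 121, 122)]
```

View pics/c2.png

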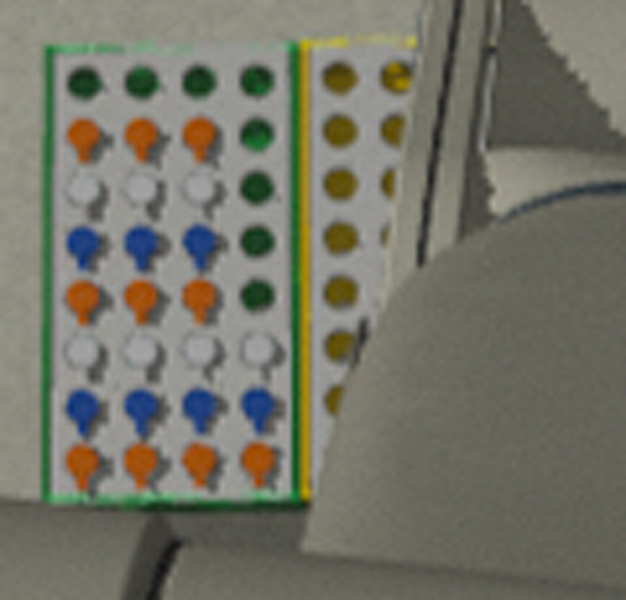

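No dark line remains between the green and yellow edges. I'll add one light nudge, then back straight off and go up.

Call:
move_arm(
  rows=[
    [0, 0.5, 0, 0, -1],
    [0, 0.5, 0, 0, -1],
    [0, -8, 0, 0, -1],
    [0, -25, 0, 0, -1],
    [0, -50, 0, 0, -1],
    [0, -70, 20, 0, -1],
    [0, -90, 60, 0, -1],
    [0, -120, 110, 0, -1],
    [-20, -170, 150, 0, -1],
    [-40, -220, 170, 0, -1],
    [-60, -270, 180, 0, -1],
    [-60, -300, 180, 0, -1],
  ],
)

```text
t: 14.85
ee_pos: [484.5, -335.9, 200.6]
orientation: [1.181, 1.227, -1.181]
ft_force: [1.2, 0.2, -0.8]
width: 88.1
```

```bash
python3 z.py c3; python3 - <<'E'
from h import *
for n in("top","side"): cv2.imwrite(f"pics/end_{n}.png",get_image(n))
E
```

```text
14.9 [ 485.2 -338.5  200.2] [ 1.  -2.1  1. ]
186 [(137, 140, 140), (137, 141, 143), (128, 130, 132), (83, 99, 77), (36, 99, 43), (16, 118, 111), (52, 125, 152), (122, 125, 126), (142, 144, 144), (138, 138, 140), (131, 133, 133), (120, 121, 122), (104, 109, 113), (107, 113, 116), (124, 130, 130), (132, 137, 135), (137, 140, 140), (135, 136, 140), (136, 142, 141)]
200 [(89, 98, 88), (140, 147, 147), (129, 134, 134), (100, 115, 98), (36, 97, 40), (15, 117, 110), (47, 128, 152), (118, 126, 125), (140, 143, 142), (114, 116, 118), (30, 74, 85), (10, 76, 90), (19, 77, 88), (14, 75, 88), (6, 73, 87), (45, 87, 98), (107, 126, 130), (140, 141, 140), (139, 142, 142)]
230 [(90, 102, 91), (141, 145, 146), (135, 140, 141), (107, 112, 108), (39, 96, 31), (29, 115, 96), (29, 129, 153), (95, 123, 129), (147, 146, 146), (119, 125, 123), (38, 69, 77), (11, 77, 90), (3, 73, 89), (20, 76, 92), (20, 78, 91), (32, 85, 94), (89, 115, 121), (144, 146, 146), (137, 140, 142)]
255 [(82, 86, 89), (111, 114, 114), (121, 124, 125), (128, 131, 130), (35, 87, 26), (30, 114, 94), (29, 127, 154), (95, 121, 126), (143, 144, 144), (141, 142, 144), (135, 139, 141), (130, 132, 133), (119, 125, 123), (109, 113, 114), (127, 129, 132), (141, 143, 144), (139, 141, 142), (137, 140, 141), (136, 139, 139)]
```

View pics/end_top.png

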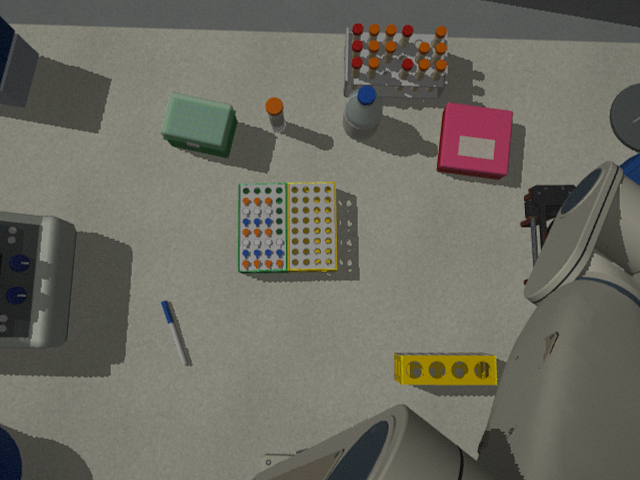

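View pics/end_side.png

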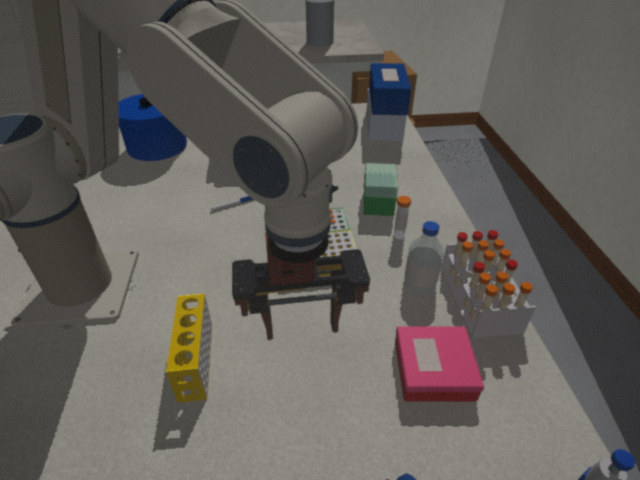

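View pics/c3.png

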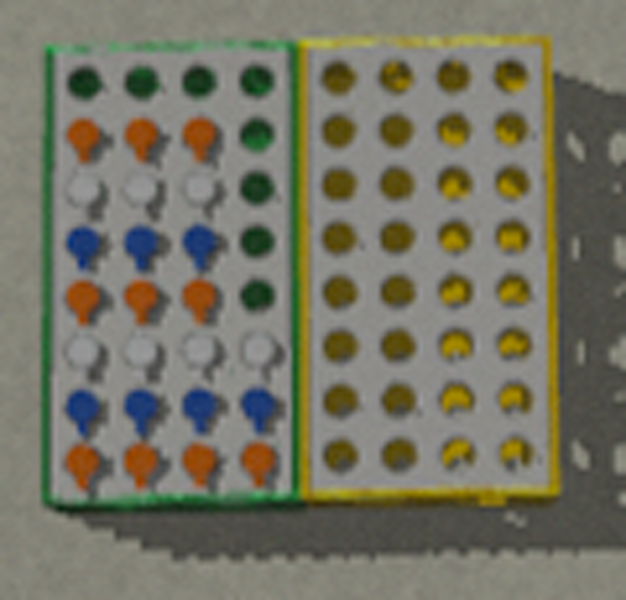

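```bash
python3 -c "
from workcell import ctrl
print(ctrl.close_job())"
```

```text
the job is handed in; nothing more can be done
None
```

The yellow rack now lies flat with its white panel up, flush against the green rack long side to long side, and the job is handed in. I picked the yellow rack farthest from the base. I tipped it over by pushing high on the white panel with the open fingers. Then I pushed it about 275 mm from its far side, turning it square to the green rack on the way.

**Last checks:**
- **Seam:** the final top view shows green meeting yellow along the whole join with no dark gap, which I read as under about 1 mm.
- **Alignment:** the rack ends line up within about 2 mm.
- **Other things:** the green rack, the second yellow rack and the other bench items show no visible shift in the top view. In the final side view the arm hides part of the two racks.
- **Forces and time:** the wrist force stayed within about 3 N in every reading I took. The arm had backed off and was clear by about 15 s, and no check failed or disagreed.

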